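# Turn over the blue dose chart

## Robot

A 6-joint arm with a two-finger parallel gripper is mounted at the origin on the work surface. World frame = base frame: x ahead of the robot, y to its left, z up, the work surface at z = 0. Lengths are in m, angles in rad, forces in N, time in s.
With the tool pointing down it reaches from about 0.35 to 0.85 m from the base axis. Payload 8.1 kg.
Tool frame: the origin (TCP) lies between the finger pads; the fingertips stand 8 mm ahead of it and the grasp point (between the pads) lies 11 mm behind it (manip.nose_length is the distance from the TCP to the fingertips, in m); z points along the fingers, y is the line along which they close (so a half turn about z gives the same grasp; the last joint's range is limited). The gripper opens to 85 mm and grips with 20 to 120 N. Pads are 22 mm wide; open, the fingers measure 114 mm over their backs; the gripper's body (76 mm by 85 mm) begins 54 mm behind the grasp point. The pads swing forward as they close: fully open they stand 13 mm farther back than shut.
Start: joints at [-1.372, 0.13, 1.488, -0, 1.523, -0.085], TCP at [0.168, -0.576, 0.211] pointing down, gripper open.
Joint ranges: [-2.96, 2.96], [-0.89, 2.26], [0.02, 2.5], [-1.34, 4.48], [0, 2.73], [-2.66, 2.66]. Speed limits (rad/s): [2.39, 2.39, 2.79, 3.14, 3.14, 3.14].

## Interface

Orientations are given as a rotation vector (axis times angle).
In Python, from workcell import manip gives the robot as it stands. The module is installed in compiled form; this text tells all that it offers.
- The arm moves only by the shell command python3 -m pendant 'ROWS'. ROWS is JSON, one flat list of numbers, 5 for each row, row after row: the shift along the world's x, y, z in m, then the turn about the world's z in rad, then the opening in per cent of the stroke, from 0 (shut) to 100 (fully open). In form: [dx, dy, dz, yaw, grip, dx, dy, dz, yaw, grip, ...]. A call has 1 to 12 rows; each row shifts and turns the commanded pose from where the row before left it; what a row does not reach is not made up. A row lasts 1/12 s, in which the tool goes at most 41.7 mm and 7.16 degrees, less where a joint would pass 70% of its speed; a pose out of reach is approached as far as the arm can. A call is refused whole if a number of a shift passes 0.0417 or a number of a turn 0.125, either way. A call with a gripper value outside its range is refused whole. The fingers move at their own pace and stop on an object; the grip force is fixed at half the most. Time passes only in rows, so rows that do not move let the fingers close. It gives the time, the measured TCP pose, the force, the opening and the grip force at its end, in the units of the state.
- manip.state(): the state, without advancing time (a new reading comes with each control period).
- manip.camera(name): name is "side" or "top" or "wrist"; returns (picture, depth): 400x640x3 uint8, red, green, blue; 400x640 float32, m along the optical axis (not along the pixel's ray), 0 where there is no reading.
- manip.camera_params(name): a dict with "mtx" (3x3 intrinsics, pixels), "R" (3x3) and "t" (3): a world point X has camera coordinates R X + t. Camera axes: x right, y down, z forward; pixel columns grow to the right and rows downward; lengths in m; the calibration is good to about 2 mm. A picture is of the moment at which its call begins: read the wrist's pose just before it. camera_params takes no time and is no camera call; for the wrist camera it gives the pose at the moment of the call.
- manip.hand_in(): hands the job in; it is judged then, once.
The state is a dict: "t": time; "q": joint angles; "joint_velocities": joint speeds; "joint_efforts": joint torques, N m; "tool_pos": TCP position; "tcp_rot": TCP orientation; "wrist_force": force on the tool from outside, world axes, zero at the start; "moment": the same for the moment, N m; "finger_gap": finger opening in m; "grip_force": force on a finger pad.
Only numpy, scipy, OpenCV 4.12 (cv2) and the standard library are available. Lean on these libraries where they do the work, as an engineer would, in place of code of your own. Each camera call takes 0.05 s, during which the arm holds its last target. There are 200 camera calls.

## Task

Two dose charts stand on the clinic counter, each a rigid leaf hinged to a low stand and now turned to the left. With the fingertips, without pinching the leaf between the fingers, push the blue-framed leaf up and over its spine and press it down until it lies fully flat on the other side with its yellow header up. Leave the orange-framed leaf as it is, and do not disturb the bottle, jar and cup.

Things in the scene. Friction and masses are not known exactly. Their poses are not given: they have to be found in the camera images.
- leaf_blue (a joint): Hinge angle of the blue-framed leaf, rad: 0 = flat on the left of its spine, grey header up; 1.57 = upright; 3.14 = flat on the right (its stop), yellow header up. Starts between 0 and 0.4. The hinge is stiff (0.11 N m friction, no spring): the leaf stays at any angle where it is left and does not fall by itself; 1 to 3 N at its free edge moves it.
- spine_blue (a point): Middle of the hinge line (spine) of the blue stand, 70 mm above the table. Axes fixed to the stand: x across the spine, from the side where the leaf starts (the left as the robot sees it) to the side where it must lie (the right, roughly world -y); y along the spine (roughly world +x); z up. Two hinge ends, 14 mm thick, stick out to y = +-66 mm.
- stand_blue: White pedestal of the blue leaf, fixed to the table: 120 mm wide (y), 64 mm high, from x = -60 to +125 mm; origin on the table under the spine, axes as the spine's. Grey foot plate 130 mm wide, 8 mm high, from x = -65 to +125 mm. At angle 0 the leaf overhangs the foot plate by 55 mm at its free end, with 66 mm of free height under it.
- edge_blue (a point): Middle of the blue leaf's free edge, at half thickness, 120 mm from the spine. The leaf: rigid chart panel, 104 mm along the spine, 120 mm from spine to edge, blue frame 4 mm thick, 7 mm over the paper faces, 90 to 140 g. Axes turn with the leaf: x from edge to spine, y along the spine, z out of the front face (up at angle 0, down at 3.14).
- leaf_orange (a joint): Hinge angle of the orange-framed leaf, rad: 0 = flat on the left of its spine, grey header up; 1.57 = upright; 3.14 = flat on the right (its stop), yellow header up. Starts between 0 and 0.4. The hinge is stiff (0.11 N m friction, no spring): the leaf stays at any angle where it is left and does not fall by itself; 1 to 3 N at its free edge moves it.
- spine_orange (a point): Middle of the hinge line (spine) of the orange stand, 70 mm above the table. Axes fixed to the stand: x across the spine, from the side where the leaf starts (the left as the robot sees it) to the side where it must lie (the right, roughly world -y); y along the spine (roughly world +x); z up. Two hinge ends, 14 mm thick, stick out to y = +-66 mm.
- stand_orange: White pedestal of the orange leaf, fixed to the table: 120 mm wide (y), 64 mm high, from x = -60 to +125 mm; origin on the table under the spine, axes as the spine's. Grey foot plate 130 mm wide, 8 mm high, from x = -65 to +125 mm. At angle 0 the leaf overhangs the foot plate by 55 mm at its free end, with 66 mm of free height under it.
- edge_orange (a point): Middle of the orange leaf's free edge, at half thickness, 120 mm from the spine. The leaf: rigid chart panel, 104 mm along the spine, 120 mm from spine to edge, orange frame 4 mm thick, 7 mm over the paper faces, 90 to 140 g. Axes turn with the leaf: x from edge to spine, y along the spine, z out of the front face (up at angle 0, down at 3.14).
- sanitiser: Clear bottle with a blue cap, 56 mm across, 140 mm high, standing loose to the right of the stands; origin at the centre of its underside, z up. Not to be touched.
- jar: Amber jar with a white lid, 60 mm across, 70 mm high, standing loose to the right of the stands; origin at the centre of its underside, z up. Not to be touched.
- cup: Blue open cup, 70 mm across at the rim, 80 mm high, standing loose to the right of the stands; origin at the centre of its underside, z up. Not to be touched.

How it is judged:
By the outcome, as a careful person would: the job done as asked, in the order asked, and still so for the second after the job is handed in, with the robot touching nothing.
It also fails if it takes over 45 s, if anything falls off the work surface, if the arm or the gripper's body presses on something with over 40 N, if the wrist force passes 120 N, or if a joint passes its speed limit or range.

## Working session

There is one attempt and no reset: what is moved stays moved. The work goes in short steps, Python scripts to look and compute and a shell command to move; the robot and the scene stay as the last step left them, time stands still between calls to the robot, and variables do not carry over. Pictures are saved under pics/ and viewed, at most 10 in all, crops included, and the job is handed in when it is done.

```bash
mkdir -p pics; python3 - <<'E'
from workcell import manip
import cv2,numpy as np
s=manip.state();print(s['t'],s['tool_pos'],s['tcp_rot'],s['finger_gap'])
for n in("top","side"):
    im,d=manip.camera(n);cv2.imwrite(f"pics/{n}0.png",im[:,:,::-1]);np.savez(f"{n}0.npz",im=im,d=d,**manip.camera_params(n))
    p=manip.camera_params(n);print(n,p['mtx'].round(1).tolist(),(-p['R'].T@p['t']).round(3),p['R'].round(2).tolist())
E
```

```text
0.0 [ 0.16790949 -0.57540452  0.21024047] [-3.10816960e+00 -4.44033565e-01  1.43969344e-04] 0.08541378105517666
top [[486.2, 0.0, 322.5], [0.0, 486.2, 198.7], [0.0, 0.0, 1.0]] [ 0.399 -0.068  1.106] [[-0.01, -1.0, -0.01], [-0.99, 0.01, -0.12], [0.12, 0.01, -0.99]]
side [[383.2, 0.0, 318.2], [0.0, 383.2, 196.2], [0.0, 0.0, 1.0]] [ 0.319 -0.552  0.681] [[0.93, -0.38, -0.02], [-0.29, -0.69, -0.66], [0.24, 0.61, -0.75]]
```

View pics/top0.png

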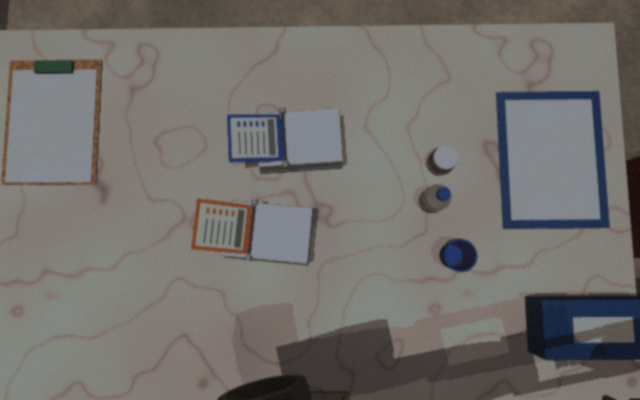

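View pics/side0.png

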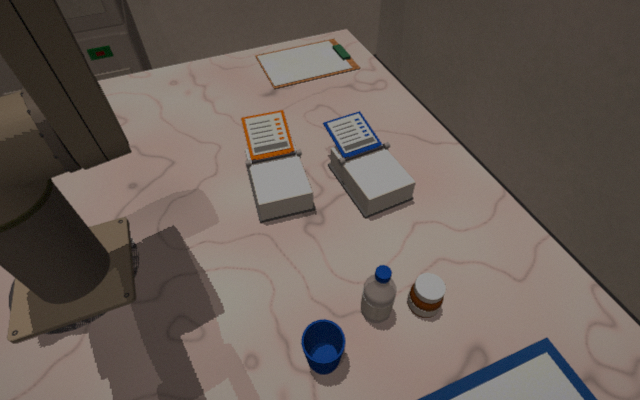

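The top view shows the blue leaf (cols 228–284, rows 113–162) with its pedestal to the right. The orange leaf is nearer the robot (192–252, 199–252). The jar is at (444,158), the bottle at (437,197) and the cup at (458,254).

```bash
cat > h.py <<'E'
import numpy as np,cv2
def pts(z,mask):
    v,u=np.nonzero(mask&(z['d']>0)); d=z['d'][v,u]; K=z['mtx']
    c=np.stack([(u-K[0,2])/K[0,0]*d,(v-K[1,2])/K[1,1]*d,d],1)
    return (c-z['t'])@z['R']
def box(u0,u1,v0,v1):
    m=np.zeros((400,640),bool);m[v0:v1,u0:u1]=1;return m
def hsv(z): return cv2.cvtColor(z['im'],cv2.COLOR_RGB2HSV)
def rect(P):
    r=cv2.minAreaRect(P[:,:2].astype(np.float32)*1000); return np.round(cv2.boxPoints(r)).astype(int).tolist(),np.round(r[1]).tolist(),round(r[2],1)
E
python3 - <<'E'
from h import *
z=dict(np.load('top0.npz'));H=hsv(z)
for n,b,hue,wb in(("blue",box(220,300,105,172),(100,130),box(278,350,100,178)),("orange",box(185,262,192,262),(5,20),box(245,325,195,272))):
    m=b&(H[...,0]>=hue[0])&(H[...,0]<=hue[1])&(H[...,1]>120)
    P=pts(z,m);print(n,len(P),rect(P))
    A=np.c_[P[:,:2],np.ones(len(P))];c=np.linalg.lstsq(A,P[:,2],rcond=None)[0];print(' plane',c,'res',(P[:,2]-A@c).std(),'z',np.percentile(P[:,2],[2,50,98]))
    W=pts(z,wb);W=W[abs(W[:,2]-.064)<.004];print(' ped',len(W),rect(W),W[:,2].mean())
P=pts(z,box(415,490,135,280));P=P[P[:,2]>.03]
im=np.zeros((400,640),np.uint8)
for n,b in(("jar",box(425,465,140,177)),("bottle",box(415,458,178,215)),("cup",box(435,485,232,280))):
    Q=pts(z,b);Q=Q[Q[:,2]>.04];print(n,Q[:,:2].min(0).round(3),Q[:,:2].max(0).round(3),Q[:,2].max())
E
```

```text
blue 441 ([[601, 141], [607, 28], [709, 34], [702, 147]], [102.0, 113.0], 3.4)
 plane [-0.01236008  0.20812664  0.07512121] res 0.001934203744790133 z [0.07150839 0.08021239 0.09873337]
 ped 2800 ([[592, 41], [599, -100], [725, -94], [719, 47]], [127.0, 141.0], 2.7) 0.0648993878776565
orange 648 ([[407, 103], [509, 94], [519, 203], [417, 212]], [109.0, 102.0], 84.7)
 plane [0.04462661 0.4082592  0.0132072 ] res 0.0021232456503525116 z [0.07199703 0.09387906 0.11995842]
 ped 2969 ([[386, -21], [505, -33], [519, 112], [400, 124]], [146.0, 120.0], 84.4) 0.06488046511051786
jar [ 0.583 -0.347] [ 0.639 -0.293] 0.07685886352199281
bottle [ 0.495 -0.326] [ 0.55 -0.27] 0.14472148794174622
cup [ 0.367 -0.378] [ 0.434 -0.308] 0.08579792721959681
```

```bash
python3 -m pendant '[0,0,0.03,0.112,0, 0.01,0.01,0.02,0.112,0, 0.0203,0.0325,0,0.112,0, 0.0203,0.0325,0,0.112,0, 0.0203,0.0325,0,0.112,0, 0.0203,0.0325,0,0.112,0, 0.0203,0.0325,0,0.112,0, 0.0203,0.0325,0,0.112,0, 0.0203,0.0325,0,0.112,0, 0.0203,0.0325,0,0.112,0, 0.0203,0.0325,0,0.112,0, 0.0203,0.0325,0,0.112,0]'
python3 -m pendant '[0.0203,0.0325,0,0,0, 0.0203,0.0325,0,0,0, 0.0203,0.0325,0,0,0, 0.0203,0.0325,0,0,0, 0.0203,0.0325,0,0,0, 0.0203,0.0325,0,0,0, 0.0203,0.0325,0,0,0, 0.0203,0.0325,0,0,0, 0.0203,0.0325,0,0,0, 0.0203,0.0325,0,0,0, 0.0203,0.0325,0,0,0, 0.0203,0.0325,0,0,0]'
```

```text
t: 1.1
tool_pos: [0.3814, -0.2391, 0.261]
tcp_rot: [-2.151, -2.289, 0.0]
wrist_force: [0.4, -0.2, -0.1]
finger_gap: -0.0
grip_force: 0.0
t: 2.1
tool_pos: [0.6251, 0.1509, 0.2606]
tcp_rot: [-2.157, -2.284, 0.001]
wrist_force: [1.7, -1.2, 0.6]
finger_gap: 0.0001
grip_force: 0.0
```

```bash
python3 -m pendant '[0.0135,0.028,0,0,0, 0.0135,0.028,0,0,0, 0,0,-0.037,0,0, 0,0,-0.037,0,0, 0,0,-0.037,0,0, 0,0,-0.037,0,0, 0,0,-0.037,0,0, 0,0,0,0,0]'
python3 - <<'E'
from workcell import manip
import cv2
im,d=manip.camera("side");cv2.imwrite("pics/s1.png",cv2.resize(im[60:240,200:440,::-1],(800,600)))
E
```

```text
t: 2.77
tool_pos: [0.6448, 0.2035, 0.0653]
tcp_rot: [-2.151, -2.277, 0.021]
wrist_force: [-3.1, -0.5, -2.1]
finger_gap: -0.0003
grip_force: 0.0
```

View pics/s1.png

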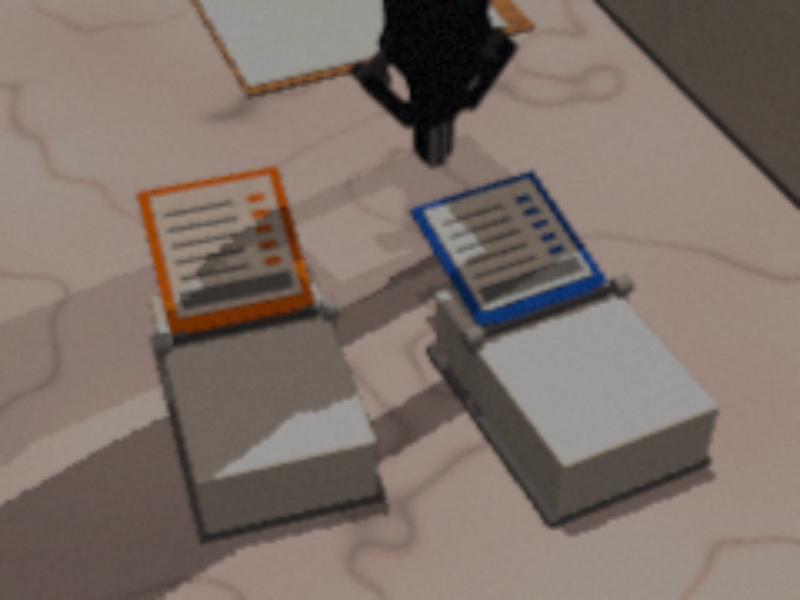

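The finger (435,150 in the crop) stands just beyond the blue leaf's free edge, clear of it. Next I creep in until it touches.

```bash
python3 -m pendant '[0.003,-0.018,0,0,0, 0.002,-0.018,0,0,0, 0,0,0,0,0]'
python3 -m pendant '[0,-0.003,0,0,0, 0,-0.003,0,0,0, 0,0,0,0,0]'
python3 -m pendant '[0,-0.003,0,0,0, 0,0,0,0,0]'
```

```text
t: 3.07
tool_pos: [0.6591, 0.1664, 0.0802]
tcp_rot: [2.157, 2.279, 0.004]
wrist_force: [-0.6, 1.0, -0.6]
finger_gap: 0.0
grip_force: 0.0
t: 3.32
tool_pos: [0.6574, 0.1631, 0.078]
tcp_rot: [2.156, 2.283, 0.002]
wrist_force: [0.6, 0.0, -0.2]
finger_gap: -0.0004
grip_force: 0.0
t: 3.48
tool_pos: [0.6566, 0.1601, 0.0766]
tcp_rot: [2.157, 2.284, 0.0]
wrist_force: [0.3, 0.0, -1.2]
finger_gap: 0.0002
grip_force: 0.0
```

```bash
python3 -m pendant '[0,-0.003,0,0,0, 0,0,0,0,0]'
python3 -m pendant '[0,-0.002,0,0,0, 0,0,0,0,0]'
python3 -m pendant '[0,-0.002,0,0,0, 0,0,0,0,0]'
```

```text
t: 3.65
tool_pos: [0.6565, 0.1568, 0.0762]
tcp_rot: [-2.157, -2.284, 0.001]
wrist_force: [0.2, 0.0, -0.2]
finger_gap: -0.0005
grip_force: 0.0
t: 3.82
tool_pos: [0.6566, 0.1547, 0.0762]
tcp_rot: [-2.157, -2.284, 0.0]
wrist_force: [-0.0, -0.9, 0.1]
finger_gap: -0.0002
grip_force: 0.0
t: 3.98
tool_pos: [0.6566, 0.1527, 0.0762]
tcp_rot: [2.157, 2.284, -0.0]
wrist_force: [-0.8, 0.5, -0.5]
finger_gap: -0.0001
grip_force: 0.0
```

```bash
python3 -m pendant '[0,-0.002,0,0,0, 0,0,0,0,0]'
python3 -m pendant '[0,-0.002,0,0,0, 0,0,0,0,0]'
python3 -m pendant '[0,-0.002,0,0,0, 0,0,0,0,0]'
```

```text
t: 4.15
tool_pos: [0.6566, 0.1507, 0.0763]
tcp_rot: [2.157, 2.284, -0.0]
wrist_force: [-0.4, -0.1, -0.3]
finger_gap: -0.0001
grip_force: 0.0
t: 4.32
tool_pos: [0.6567, 0.1487, 0.0763]
tcp_rot: [2.157, 2.284, -0.0]
wrist_force: [-0.2, -0.1, 1.1]
finger_gap: -0.0
grip_force: 0.0
t: 4.48
tool_pos: [0.6566, 0.1466, 0.0763]
tcp_rot: [2.157, 2.284, -0.0]
wrist_force: [0.8, -0.1, -0.8]
finger_gap: 0.0
grip_force: 0.0
```

```bash
python3 - <<'E'
from workcell import manip
import cv2,numpy as np
im,d=manip.camera("side");a=cv2.resize(im[70:170,300:400,::-1],(400,400))
im,d=manip.camera("wrist");b=cv2.resize(im[:,:,::-1],(640,400))[:,120:520]
cv2.imwrite("pics/s2.png",np.hstack([a,b]))
E
```

```text
(no output)
```

View pics/s2.png

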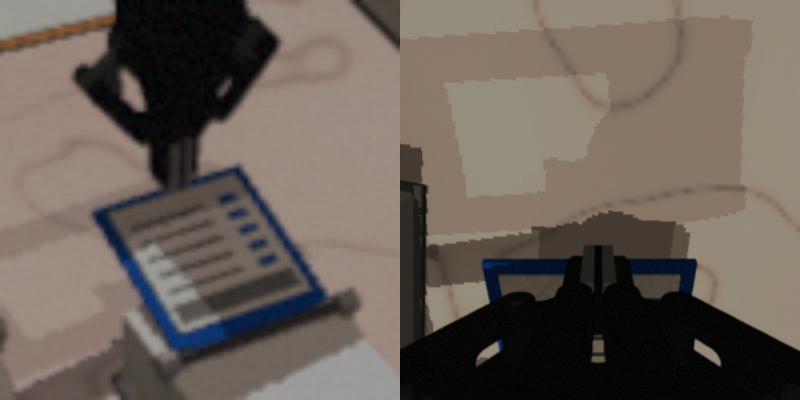

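The finger sits right at the middle of the blue edge (180,185), touching or nearly so. I keep creeping in.

```bash
python3 -m pendant '[0,-0.002,0,0,0, 0,0,0,0,0]'
python3 -m pendant '[0,-0.002,0,0,0, 0,0,0,0,0]'
python3 - <<'E'
from h import *
from workcell import manip
im,d=manip.camera("side");z=dict(im=im,d=d,**manip.camera_params("side"));H=hsv(z)
m=box(310,400,100,165)&(H[...,0]>=100)&(H[...,0]<=130)&(H[...,1]>120)
P=pts(z,m);print(rect(P));A=np.c_[P[:,:2],np.ones(len(P))];c=np.linalg.lstsq(A,P[:,2],rcond=None)[0];print(c,(P[:,2]-A@c).std(),P.min(0),P.max(0))
E
```

```text
t: 4.75
tool_pos: [0.6566, 0.1448, 0.0763]
tcp_rot: [2.157, 2.284, -0.0]
wrist_force: [0.4, -0.9, 0.6]
finger_gap: 0.0002
grip_force: 0.0
t: 4.92
tool_pos: [0.6566, 0.1426, 0.0763]
tcp_rot: [2.157, 2.284, -0.0]
wrist_force: [-0.0, -0.8, -0.1]
finger_gap: -0.0002
grip_force: 0.0
([[600, 143], [607, 27], [710, 33], [704, 149]], [104.0, 116.0], 3.3)
[-0.01243255  0.29763416  0.06932519] 0.010455684478831273 [0.60159107 0.02957928 0.06923674] [0.70869857 0.14839026 0.15820657]
```

```bash
python3 - <<'E'
from h import *
from workcell import manip
im,d=manip.camera("side");z=dict(im=im,d=d,**manip.camera_params("side"));H=hsv(z);np.savez("s3.npz",**z)
m=box(330,365,100,125)&(H[...,2]<60)
P=pts(z,m)
for lo in np.arange(.08,.15,.01):
    Q=P[(P[:,2]>lo)&(P[:,2]<lo+.01)]
    if len(Q):print(lo,len(Q),np.percentile(Q[:,:2],[10,50,90],axis=0).round(3).tolist())
m=box(310,400,100,165)&(H[...,0]>=100)&(H[...,0]<=130)&(H[...,1]>120)
P=pts(z,m)
for y in np.arange(.03,.15,.02):
    Q=P[(P[:,1]>y)&(P[:,1]<y+.02)];print(round(y,3),len(Q),np.median(Q,axis=0).round(3))
cv2.imwrite("pics/s3.png",cv2.resize(im[95:170,305:405,::-1],(800,600),interpolation=cv2.INTER_CUBIC))
E
```

```text
0.08 1 [[0.647, 0.123], [0.647, 0.123], [0.647, 0.123]]
0.09 37 [[0.639, 0.122], [0.678, 0.141], [0.701, 0.144]]
0.09999999999999999 29 [[0.647, 0.13], [0.656, 0.132], [0.665, 0.135]]
0.10999999999999999 42 [[0.644, 0.13], [0.652, 0.133], [0.662, 0.142]]
0.11999999999999998 41 [[0.644, 0.13], [0.652, 0.134], [0.664, 0.143]]
0.12999999999999998 29 [[0.645, 0.129], [0.654, 0.132], [0.662, 0.136]]
0.13999999999999996 71 [[0.632, 0.127], [0.65, 0.13], [0.669, 0.136]]
0.03 178 [0.655 0.038 0.073]
0.05 32 [0.611 0.061 0.078]
0.07 36 [0.611 0.078 0.083]
0.09 33 [0.609 0.098 0.087]
0.11 30 [0.609 0.118 0.09 ]
0.13 43 [0.637 0.14  0.094]
```

View pics/s3.png

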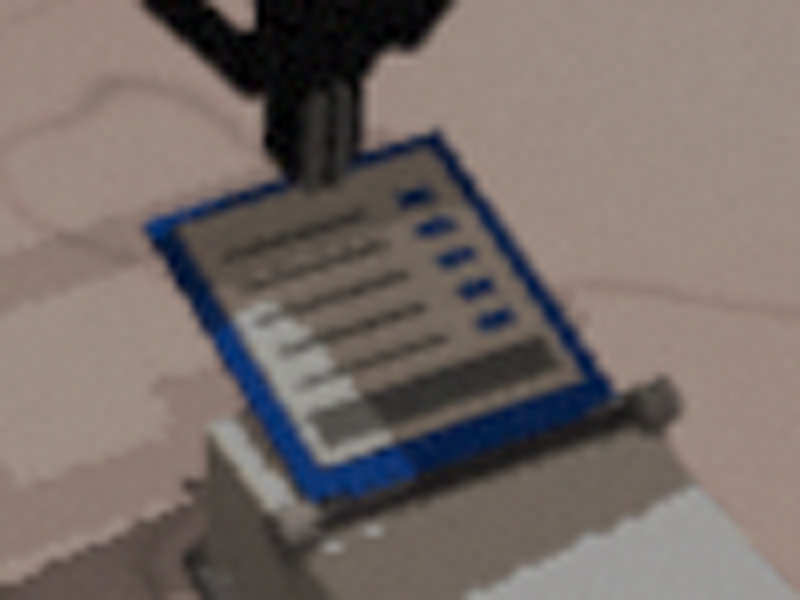

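The finger's bottom (315,185) is in front of the blue border, so the tip seems to be above the leaf rather than beyond its edge. I back off and measure the tip height.

```bash
python3 -m pendant '[0,0.015,0,0,0, 0,0.02,0,0,0, 0,0.02,0,0,0, 0,0,0,0,0, 0,0,0,0,0, 0,0,0,0,0]'
python3 - <<'E'
from h import *
from workcell import manip
print(manip.nose_length)
im,d=manip.camera("side");z=dict(im=im,d=d,**manip.camera_params("side"));H=hsv(z)
P=pts(z,box(315,375,80,125)&(H[...,2]<70))
for lo in np.arange(.04,.15,.01):
    Q=P[(P[:,2]>lo)&(P[:,2]<lo+.01)]
    if len(Q):print(lo.round(2),len(Q),np.percentile(Q[:,:2],[10,50,90],axis=0).round(3).tolist())
im,d=manip.camera("wrist");cv2.imwrite("pics/w4.png",np.hstack([im[:,120:520,::-1],cv2.resize(z['im'][70:170,300:400,::-1],(400,400))]))
E
```

```text
t: 5.52
tool_pos: [0.6565, 0.1983, 0.0762]
tcp_rot: [2.156, 2.285, -0.0]
wrist_force: [-0.4, -0.8, 0.1]
finger_gap: 0.0001
grip_force: 0.0
0.008
0.08 2 [[0.689, 0.112], [0.695, 0.116], [0.7, 0.12]]
0.09 7 [[0.652, 0.122], [0.682, 0.125], [0.701, 0.163]]
0.1 25 [[0.646, 0.186], [0.654, 0.187], [0.661, 0.191]]
0.11 37 [[0.644, 0.185], [0.651, 0.188], [0.663, 0.2]]
0.12 38 [[0.644, 0.185], [0.653, 0.189], [0.664, 0.2]]
0.13 32 [[0.644, 0.185], [0.656, 0.187], [0.664, 0.191]]
0.14 84 [[0.636, 0.183], [0.653, 0.186], [0.68, 0.198]]
```

View pics/w4.png

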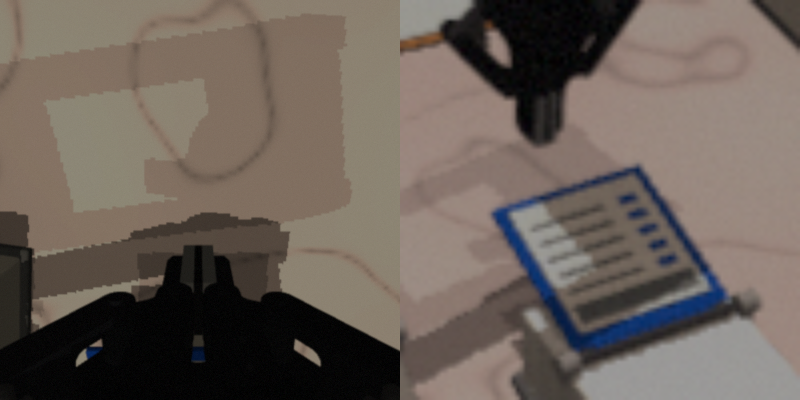

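Against depth, the real tip is at z≈0.10, about 25 mm higher than tool_pos implies. I lower 35 mm and re-measure the tip.

```bash
python3 -m pendant '[0,0,-0.015,0,0, 0,0,-0.02,0,0, 0,0,0,0,0, 0,0,0,0,0]'
cat > tip.py <<'E'
from h import *
from workcell import manip
p=manip.state()['tool_pos'];print(p.round(4))
im,d=manip.camera("side");z=dict(im=im,d=d,**manip.camera_params("side"))
P=pts(z,box(300,420,60,200))
Q=P[(abs(P[:,0]-p[0])<.012)&(abs(P[:,1]-p[1]+.011)<.008)&(P[:,2]>.02)]
print('tip z',np.sort(Q[:,2])[:6].round(3))
H=hsv(z);B=pts(z,(H[...,0]>=100)&(H[...,0]<=130)&(H[...,1]>120)&box(300,420,60,220))
B=B[(B[:,0]>.59)&(B[:,0]<.72)&(B[:,1]>-.11)&(B[:,1]<.16)]
print('leaf ymin/max z',B[:,1].min().round(3),B[B[:,1].argmax()].round(3),'top',B[B[:,2].argmax()].round(3))
E
python3 tip.py
```

```text
t: 5.95
tool_pos: [0.6547, 0.197, 0.0386]
tcp_rot: [-2.156, -2.281, 0.006]
wrist_force: [0.6, -0.7, -0.7]
finger_gap: -0.0002
grip_force: 0.0
[0.6547 0.197  0.0386]
tip z [0.057 0.06  0.062 0.062 0.064 0.064]
leaf ymin/max z 0.029 [0.642 0.159 0.227] top [0.666 0.158 0.232]
```

```bash
python3 -m pendant '[0,-0.016,0,0,0, 0,-0.018,0,0,0, 0,0,0,0,0, 0,0,0,0,0]'
python3 -m pendant '[0,-0.003,0,0,0, 0,0,0,0,0]'
python3 -m pendant '[0,-0.002,0,0,0, 0,0,0,0,0]'
python3 -m pendant '[0,-0.002,0,0,0, 0,0,0,0,0]'
```

```text
t: 6.33
tool_pos: [0.6576, 0.1626, 0.0426]
tcp_rot: [2.159, 2.281, 0.002]
wrist_force: [0.5, -0.2, 0.8]
finger_gap: 0.0001
grip_force: 0.0
t: 6.5
tool_pos: [0.6571, 0.1609, 0.042]
tcp_rot: [2.157, 2.283, 0.001]
wrist_force: [0.2, -0.6, 0.3]
finger_gap: -0.0001
grip_force: 0.0
t: 6.67
tool_pos: [0.6567, 0.1591, 0.0414]
tcp_rot: [2.157, 2.284, 0.0]
wrist_force: [0.3, -0.4, 0.8]
finger_gap: -0.0001
grip_force: 0.0
t: 6.83
tool_pos: [0.6566, 0.1583, 0.0414]
tcp_rot: [-2.156, -2.284, -0.002]
wrist_force: [0.3, 3.7, 0.4]
finger_gap: 0.0001
grip_force: 2.2
```

```bash
python3 -m pendant '[0,-0.002,0.003,0,0, 0,-0.002,0.006,0,0, 0,-0.002,0.006,0,0, 0,0,0,0,0]'
python3 -m pendant '[0,-0.002,0.006,0,0, 0,-0.003,0.006,0,0, 0,-0.003,0.006,0,0, 0,0,0,0,0]'; python3 tip.py
```

```text
t: 7.17
tool_pos: [0.6571, 0.1536, 0.0583]
tcp_rot: [-2.155, -2.285, -0.005]
wrist_force: [-3.1, 9.8, 3.9]
finger_gap: 0.0001
grip_force: 5.0
t: 7.5
tool_pos: [0.6576, 0.1452, 0.0769]
tcp_rot: [2.156, 2.285, 0.007]
wrist_force: [-2.5, 7.9, 6.0]
finger_gap: -0.0002
grip_force: 4.6
[0.6576 0.1452 0.0769]
tip z [0.126 0.127 0.127 0.127 0.127 0.127]
leaf ymin/max z 0.027 [0.641 0.149 0.164] top [0.637 0.109 0.266]
```

```bash
cat > ang.py <<'E'
from h import *
from workcell import manip
p=manip.state()['tool_pos'];print('tcp',p.round(4))
for n in("side","top"):
    im,d=manip.camera(n);z=dict(im=im,d=d,**manip.camera_params(n));H=hsv(z)
    P=pts(z,(H[...,0]>=100)&(H[...,0]<=130)&(H[...,1]>110)&(H[...,2]>35))
    P=P[(P[:,0]>.59)&(P[:,0]<.72)&(P[:,1]>-.12)&(P[:,1]<.16)&(P[:,2]>.05)]
    y=P[:,1]-.027-.055*(P[:,0]-.655);zz=P[:,2]-.07;r=np.hypot(y,zz);k=(r>.05)&(r<.13)
    print(n,k.sum(),'theta',np.percentile(np.arctan2(zz,y)[k],[10,50,90]).round(2),'rmax',r[k].max().round(3) if k.any() else 0)
    cv2.imwrite(f"pics/ang_{n}_{manip.state()['t']:.2f}.png",im[:,:,::-1])
E
python3 ang.py
```

```text
tcp [0.6575 0.1455 0.0764]
side 197 theta [0.51 0.53 0.55] rmax 0.124
top 55 theta [0.52 0.55 0.57] rmax 0.114
```

```bash
python3 -m pendant '[0,-0.004,0.006,0,0, 0,-0.004,0.006,0,0, 0,-0.004,0.006,0,0, 0,-0.004,0.006,0,0, 0.001,-0.006,0.006,0,0, 0,-0.006,0.006,0,0, 0.001,-0.006,0.005,0,0, 0,-0.006,0.005,0,0]'
python3 ang.py
```

```text
t: 8.32
tool_pos: [0.659, 0.1031, 0.121]
tcp_rot: [2.156, 2.284, 0.001]
wrist_force: [1.6, 0.7, 0.2]
finger_gap: -0.0004
grip_force: 0.7
tcp [0.659  0.1031 0.121 ]
side 241 theta [1.02 1.05 1.07] rmax 0.12
top 20 theta [1.06 1.07 1.1 ] rmax 0.096
```

```bash
python3 -m pendant '[0,-0.007,0.003,0,0, 0.001,-0.007,0.003,0,0, 0,-0.007,0.003,0,0, 0.001,-0.007,0.003,0,0, 0,-0.007,0.003,0,0, 0.001,-0.007,0.002,0,0, 0,-0.007,0.001,0,0, 0,-0.007,0.001,0,0]'
python3 ang.py
```

```text
t: 9.08
tool_pos: [0.6619, 0.0461, 0.1395]
tcp_rot: [2.157, 2.283, 0.001]
wrist_force: [-0.1, 0.8, -0.7]
finger_gap: -0.0001
grip_force: 0.5
tcp [0.6619 0.0461 0.1395]
side 226 theta [1.54 1.56 1.58] rmax 0.121Traceback (most recent call last):
  File "ang.py", line 9, in <module>
    print(n,k.sum(),'theta',np.percentile(np.arctan2(zz,y)[k],[10,50,90]).round(2),'rmax',r[k].max().round(3) if k.any() else 0)
                            ~~~~~~~~~~~~~^^^^^^^^^^^^^^^^^^^^^^^^^^^^^^^^
    return _quantile_unchecked(
        a, q, axis, out, overwrite_input, method, keepdims, weights)
    return _ureduce(a,
                    func=_quantile_ureduce_func,
    ...<5 lines>...
                    overwrite_input=overwrite_input,
                    method=method)
    r = func(a, **kwargs)
    result = _quantile(arr,
                       quantiles=q,
    ...<2 lines>...
                       out=out,
                       weights=wgt)
    slices_having_nans = np.isnan(arr[-1, ...])
                                  ~~~^^^^^^^^^
IndexError: index -1 is out of bounds for axis 0 with size 0
```

```bash
sed -i 's/for n in("side","top")/for n in("side",)/' ang.py
python3 -m pendant '[0,-0.008,0,0,0, 0.001,-0.008,0,0,0, 0,-0.008,-0.001,0,0, 0.001,-0.008,-0.002,0,0, 0,-0.008,-0.002,0,0, 0.001,-0.008,-0.003,0,0, 0,0,0,0,0]'
python3 ang.py
```

```text
t: 9.77
tool_pos: [0.6643, -0.0031, 0.1303]
tcp_rot: [-2.159, -2.282, 0.002]
wrist_force: [-0.9, -0.9, -0.2]
finger_gap: -0.0
grip_force: 0.0
tcp [ 0.6643 -0.0031  0.1303]
side 100 theta [2.08 2.1  2.11] rmax 0.122
```

```bash
python3 -m pendant '[0.001,-0.007,-0.005,0,0, 0,-0.007,-0.005,0,0, 0.001,-0.007,-0.006,0,0, 0,-0.007,-0.007,0,0, 0,-0.006,-0.007,0,0, 0,0,0,0,0]'
python3 -m pendant '[0.001,-0.004,-0.008,0,0, 0,-0.004,-0.008,0,0, 0,-0.003,-0.008,0,0, 0,-0.003,-0.008,0,0, 0,0,0,0,0]'
python3 ang.py
```

```text
t: 10.32
tool_pos: [0.6652, -0.0365, 0.0986]
tcp_rot: [-2.157, -2.281, 0.004]
wrist_force: [-0.2, 0.6, -0.0]
finger_gap: 0.0
grip_force: 0.0
t: 10.73
tool_pos: [0.666, -0.0494, 0.0664]
tcp_rot: [-2.156, -2.281, 0.004]
wrist_force: [-0.6, -0.3, 0.4]
finger_gap: -0.0
grip_force: 0.0
tcp [ 0.666  -0.0494  0.0664]
side 228 theta [2.97 2.99 3.  ] rmax 0.12
```

Leaf at 2.99. Now press down gently until the force builds.

```bash
python3 -m pendant '[0,-0.01,-0.004,0,0, 0,-0.005,-0.004,0,0, 0,0,0,0,0, 0,0,0,0,0]'
python3 -m pendant '[0,0,-0.003,0,0, 0,0,0,0,0]'
python3 -m pendant '[0,0,-0.003,0,0, 0,0,0,0,0]'
python3 ang.py
```

```text
t: 11.12
tool_pos: [0.6675, -0.0646, 0.0611]
tcp_rot: [-2.158, -2.283, 0.0]
wrist_force: [0.1, 0.1, -0.2]
finger_gap: -0.0004
grip_force: 0.0
t: 11.28
tool_pos: [0.6676, -0.0639, 0.058]
tcp_rot: [-2.157, -2.284, -0.0]
wrist_force: [-0.2, -0.1, -0.0]
finger_gap: -0.0001
grip_force: 0.2
t: 11.45
tool_pos: [0.6674, -0.0638, 0.0548]
tcp_rot: [-2.157, -2.284, 0.0]
wrist_force: [-0.1, -0.6, -0.6]
finger_gap: -0.0003
grip_force: 0.2
tcp [ 0.6674 -0.0638  0.0548]
side 228 theta [3.1  3.12 3.13] rmax 0.125
```

```bash
python3 -m pendant '[0,0,-0.002,0,0, 0,0,0,0,0]'
python3 -m pendant '[0,0,-0.002,0,0, 0,0,0,0,0]'
python3 -m pendant '[0,0,-0.002,0,0, 0,0,0,0,0]'
```

```text
t: 11.67
tool_pos: [0.6679, -0.0639, 0.0536]
tcp_rot: [2.157, 2.284, 0.001]
wrist_force: [0.8, 0.5, -0.1]
finger_gap: -0.0001
grip_force: 0.0
t: 11.83
tool_pos: [0.6681, -0.0639, 0.0534]
tcp_rot: [2.156, 2.284, 0.001]
wrist_force: [-6.4, 1.0, 13.4]
finger_gap: 0.0002
grip_force: 6.7
t: 12.0
tool_pos: [0.6683, -0.0639, 0.0532]
tcp_rot: [2.156, 2.283, 0.001]
wrist_force: [-13.4, 2.9, 24.5]
finger_gap: 0.0001
grip_force: 12.2
```

Now hard against the stop at 24 N, so I lift clear and check.

```bash
python3 -m pendant '[0,0,0.005,0,0, 0,0,0.01,0,0, 0,0,0.03,0,0, 0,0,0.04,0,0, 0,0,0.04,0,0, 0,0.04,0.02,0,0, 0,0.04,0,0,0, 0,0.04,0,0,0, 0,0.03,0,0,0, 0,0,0,0,0, 0,0,0,0,0]'
python3 ang.py
python3 - <<'E'
import glob,cv2
f=sorted(glob.glob('pics/ang_side_12*')+glob.glob('pics/ang_side_13*'))[-1]
cv2.imwrite('pics/fin.png',cv2.imread(f))
from h import *
from workcell import manip
im,d=manip.camera("top");z=dict(im=im,d=d,**manip.camera_params("top"));H=hsv(z)
P=pts(z,box(185,262,192,262)&(H[...,0]>=5)&(H[...,0]<=20)&(H[...,1]>120));print(rect(P))
P=pts(z,box(280,350,100,175)&(H[...,0]>=100)&(H[...,0]<=130)&(H[...,1]>110));print(rect(P),np.percentile(P[:,2],[5,50,95]))
E
```

```text
t: 12.92
tool_pos: [0.6673, 0.0853, 0.1929]
tcp_rot: [-2.153, -2.287, 0.0]
wrist_force: [-0.2, -0.0, -0.6]
finger_gap: 0.0
grip_force: 0.0
tcp [0.6673 0.0853 0.1929]
side 257 theta [-3.13  3.13  3.14] rmax 0.12
([[0, 0], [0, 0], [0, 0], [0, 0]], [0.0, 0.0], 0.0)
([[607, 24], [614, -93], [716, -86], [709, 30]], [102.0, 117.0], 3.5) [0.07005782 0.07307671 0.07639216]
```

View pics/fin.png

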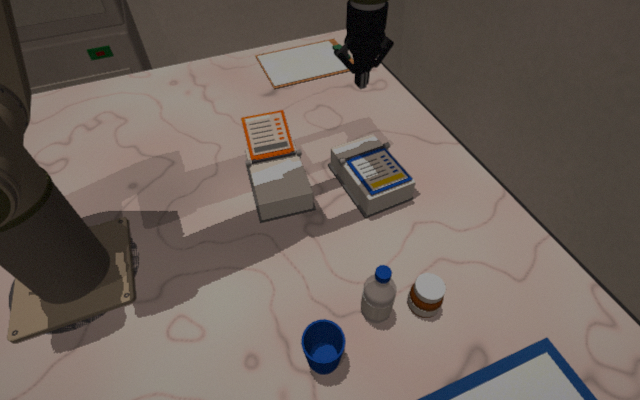

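The blue leaf lies flat on its pedestal with the yellow header up (380,175). The orange leaf (268,135) and the bottle, jar and cup are where they started, and the robot is clear.

```bash
python3 -c "
from workcell import manip
print(manip.hand_in())"
```

```text
the job is handed in; nothing more can be done
None
```

The blue-framed leaf lies flat on the right at its stop with its yellow header up; the orange leaf, bottle, jar and cup look unmoved in the last picture, and the job was handed in at about 13 s of the 45 s, verdict not shown.

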